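Point out the unlabelled wax block

ROBOT

A 6-joint arm with a two-finger parallel gripper is mounted at the origin on a cart in front of the work surface, level with it; the furniture and walls round the work are solid. World frame = base frame: x ahead of the robot, y to its left, z up, the work surface at z = 0. Lengths are in mm, angles in rad, forces in N, time in s.
With the tool pointing down it reaches from about 250 to 800 mm from the base axis. Payload 8.5 kg.
Tool frame: the origin (TCP) lies between the finger pads; the fingertips stand 17 mm ahead of it and the grasp point (between the pads) lies 2 mm behind it (env.tip_extent is the y of the fingertips in the tool frame, in mm); y points along the fingers, z is the direction in which the jaws open and shut, and the axes are right-handed (so a half turn about y gives the same grasp; the last joint's range is limited). The gripper opens to 85 mm and grips with 20 to 120 N. Pads are 22 mm wide; open, the fingers measure 114 mm over their backs; the gripper's body (76 mm by 85 mm) begins 54 mm behind the grasp point. The pads swing forward as they close: fully open they stand 13 mm farther back than shut.
Start: joints at [1.269, 0.238, -0.013, 1.319, 0, 1.571], TCP at [156.036, 501.232, 248.276] pointing down, gripper open.
Joint ranges: [-2.66, 2.66], [-1.03, 1.9], [-1.14, 1.46], [-1.82, 2.27], [-1.45, 1.34], [-3.14, 3.14]. Speed limits (rad/s): [2.22, 2.22, 2.79, 3.14, 3.14, 3.14].

INTERFACE

Orientations are given as a unit quaternion [x, y, z, w].
In Python, from plant import get_obs, eyes, env gives the robot as it stands.
- The arm moves only by the tool drive_tool, never from a script. Its argument "moves" is a list of rows, each a list of 5 numbers: the shift along the tool's x, y, z in units of 50 mm (1.0 is 50 mm), then the turn about the tool's y in units of 6 degrees (1.0 is 6 degrees), then the gripper command: -1 is shut, 1 is fully open, values between are in proportion. A call has 1 to 20 rows; each row shifts and turns the pose as measured when the row begins, along the tool's axes as they then stand; what a row does not reach is not made up. A row lasts 1/8 s, in which the tool goes at most 62.5 mm and 10.7 degrees, less where a joint would pass 70% of its speed; a pose out of reach is approached as far as the arm can. A call is refused whole if a number of a shift passes 1 or a number of a turn 1, either way. A call with a gripper value outside its range is refused whole. The fingers move at their own pace and stop on an object; "grip_force" is the grip in N (left out, the last holds). Time passes only in rows, so rows that do not move let the fingers close. It gives the time, the measured TCP pose, the force and the opening at its end, in the units of the state.
- get_obs(): the state, without advancing time (a new reading comes with each control period).
- eyes.grab_frame(name): name is "scene" or "side" or "wrist"; returns a dict with "pixels" (384x512x3 uint8, red, green, blue), "depth" (384x512 float32, mm along the optical axis (not along the pixel's ray), 0 where there is no reading), "fx", "fy", "cx", "cy" (pixels), "R" (3x3) and "t" (3): a world point X has camera coordinates R X + t. Camera axes: x right, y down, z forward; pixel columns grow to the right and rows downward; lengths in mm; the calibration is good to about 2 mm. A picture is of the moment at which its call begins.
- env.close_job(): hands the job in, once; it reports no verdict.
Trained networks look in the newest picture that a camera, given by its name, has taken for a name from the list of things; names that differ only in an ending like _2 or _b are one class to them, and where a whole thing is asked for, a point or a joint stands for the part that bears it (a point fixed in the world has none). Each returns a list of dicts, best first, with "p" (0 to 1); they miss things now and then, are a little off and sometimes report something else, mostly with a low value. They report only what shows in the picture. A call takes as long as a camera call. They do not tell look-alikes from the thing itself.
- eyes.search_frame(camera, query): "box" ([left, top, right, bottom] as shares, 0 to 1, of the picture: columns of its width, rows of its height, round what is visible of it).
The state is a dict: "clock": time; "joint_pos": joint angles; "joint_vel": joint speeds; "tau": joint torques, N m; "ee_pos": TCP position; "tcp_rot": TCP orientation; "ft_force": force on the tool from outside, world axes, zero at the start; "ft_torque": the same for the moment, N m; "gripper_width": opening from 0.0 (shut) to 1.0 (fully open).
Only numpy, scipy, OpenCV 4.12 (cv2) and the standard library are available. Lean on these libraries where they do the work, as an engineer would, in place of code of your own. Each camera call takes 0.05 s, during which the arm holds its last target.

TASK

In the metal tray with six bays one wax block lies bare, without a cassette. Point straight down at it with the fingertips a couple of centimetres above its middle and stay there for a good second, then show where it belongs by pointing in the same way just above the middle of the open tub for a good second, and then call the technician: press the round button on the grey call box fully down and let it spring back. Touch nothing but the call box, pick nothing up, and do not bring the fingers low over any of the other cassettes: come down to the block from above and rise again.

Things in the scene. Friction and masses are not known exactly. Their poses are not given: they have to be found in the camera images.
- block_tray: Shallow dark metal tray fixed to the bench, 136 x 200 x 12 mm, floor and walls 4 mm thick, divided into 2 x 3 bays: centres at x = +-33 mm, y = -65, 0, +65 mm from its middle. Origin: centre of its underside. Five bays hold a flat white cassette, one the bare wax block. Low things lie round it; nothing within 60 mm of its rim is higher than 90 mm, tall bottles stand behind.
- bare_block: The bare cream wax block in the tray, without a cassette: 34 x 42 x 22 mm, so much thicker than the cassettes. Loose, origin at the centre of its underside. (A second wax block lying on the bench, outside the tray, is not meant.)
- block_top (a point): Middle of the top face of the bare wax block, 22 mm above its underside, about 26 mm above the bench. Axis z is up.
- tub: Open, clear rectangular plastic tub, 82 x 154 x 69 mm, standing on the bench to one side of the tray, left or right. Loose; origin at the centre of its underside.
- tub_mouth (a point): Middle of the tub's open mouth at the height of the rim, 69 mm above the bench. Axis z is up.
- call_box: Low grey box, 110 x 80 mm, its top 39 mm above the bench, fixed to the bench on the side of the tray opposite to the tub. One round grey push button in a black housing stands on its top, toward the robot side (its own -x), five slots of a sounder at the other end. Origin: centre of its underside.
- call_key_top (a point): Middle of the top face of the round push button of the call box (32 mm across). It goes down with the button. Pressed straight down.
- call_key (a joint): Travel of the push button: 0 up, 0.006 m fully down (takes about 4 N), springs back by itself.
- tray_cassette_1: One of the five flat white embedding cassettes in the tray, 38 x 28 x 6 mm, loose. Origin at the centre of its underside. To be left alone.
- tray_cassette_2: One of the five flat white embedding cassettes in the tray, 38 x 28 x 6 mm, loose. Origin at the centre of its underside. To be left alone.
- tray_cassette_3: One of the five flat white embedding cassettes in the tray, 38 x 28 x 6 mm, loose. Origin at the centre of its underside. To be left alone.
- tray_cassette_4: One of the five flat white embedding cassettes in the tray, 38 x 28 x 6 mm, loose. Origin at the centre of its underside. To be left alone.
- tray_cassette_5: One of the five flat white embedding cassettes in the tray, 38 x 28 x 6 mm, loose. Origin at the centre of its underside. To be left alone.
There are look-alikes about, which are no part of the job. What is shaped like the call_box but orange is not meant.

How it is judged (in metres and radians):
On the way, in this order (a step that is already met when the one before it is completed fails the run):
1. the fingers dwell just above the middle of the bare wax block (horizontal distance between the grasp point and block_top below 0.02 m and z of the grasp point in the frame of block_top between 0.019 and 0.062 m), for 0.8 s.
2. the fingers dwell just above the middle of the open tub (horizontal distance between the grasp point and tub_mouth below 0.03 m and z of the grasp point in the frame of tub_mouth between 0.019 and 0.075 m), for 0.8 s.
3. the call button is pressed down (value of joint call_key above 0.0045 m), for 0.02 s.
At the end, for the whole second after the job is handed in: After both dwells (0.8 s; within 20 mm of the block's middle and 30 mm of the tub's seen from above, fingertips up to about 40 and 55 mm over them) and a press of 4.5 mm or more, the button is up again (under 1.5 mm) and block, cassettes and tub are within 5 mm of their starts (value of joint call_key below 0.0015 m and distance of each of bare_block, tub, tray_cassette_1, tray_cassette_2, tray_cassette_3, tray_cassette_4, tray_cassette_5 from where it was at the start of the episode below 0.005 m); the robot touches nothing.
It fails at once if the robot touches something other than the call box and its button ((contact force between the fingers and anything else above 0.5 N and contact force between the fingers and call_box below 0.05 N) or (contact force between the arm and anything else above 0.5 N and contact force between the arm and call_box below 0.05 N)).
It fails at once if the block, a cassette or the tub is lifted or shifted by more than 5 mm (not (distance of each of bare_block, tub, tray_cassette_1, tray_cassette_2, tray_cassette_3, tray_cassette_4, tray_cassette_5 from where it was at the start of the episode below 0.005 m)).
It fails at once if the fingers come low over one of the other cassettes (grasp point under 80 mm, within 20 mm of its middle) (height (world z) of the grasp point below 0.08 m and (horizontal distance between the grasp point and tray_cassette_1 below 0.02 m or horizontal distance between the grasp point and tray_cassette_2 below 0.02 m or horizontal distance between the grasp point and tray_cassette_3 below 0.02 m or horizontal distance between the grasp point and tray_cassette_4 below 0.02 m or horizontal distance between the grasp point and tray_cassette_5 below 0.02 m)).
It also fails if it takes over 61 s, if anything falls off the work surface, if the arm or the gripper's body presses on something with over 40 N, if the wrist force passes 120 N, or if a joint passes its speed limit or range.

## Working session

There is one attempt and no reset: what is moved stays moved. The work goes in short steps, Python scripts to look and compute and a tool call to move; the robot and the scene stay as the last step left them, time stands still between calls to the robot, and variables do not carry over. Pictures are saved under pics/ and viewed, and the job is handed in when it is done.

Besides the shell and the picture viewer there is one more tool, called after ">>>" as a command line: name --pt "numbers of a row" for each row, then --argument value for the rest. drive_tool: Moves the arm, as the interface text tells. Its arguments: {"type":"object","properties":{"moves":{"type":"array","items":{"type":"array","items":{"type":"number"}}},"grip_force":{"type":"number"}},"required":["moves"]}

```bash
mkdir -p pics; ls; python3 - <<'E'
from plant import get_obs, eyes, env
import cv2,pickle
o=get_obs(); print({k:o[k] for k in('clock','ee_pos','tcp_rot','gripper_width')}, env.tip_extent)
F={}
for n in('scene','side'):
    f=eyes.grab_frame(n);F[n]=f
    cv2.imwrite(f'pics/{n}0.png',cv2.resize(f['pixels'][:,:,::-1],(800,600)))
    for q in('block_tray','bare_block','tub','call_box','call_key_top','tray_cassette_1'):
        for d in eyes.search_frame(n,q)[:6]:
            b=d['box'];print(n,q,round(d['p'],2),[round(b[0]*512),round(b[1]*384),round(b[2]*512),round(b[3]*384)])
pickle.dump(F,open('F0.pkl','wb'))
E
```

```text
pics
{'clock': 0.0, 'ee_pos': array([155.94067523, 500.91113884, 247.66834208]), 'tcp_rot': array([ 0.69956839, -0.10638294,  0.10622944, -0.69857143]), 'gripper_width': 1.0006775356956001} 17.0
scene block_tray 0.96 [217, 165, 274, 220]
scene block_tray 0.38 [250, 187, 264, 195]
scene bare_block 0.48 [236, 199, 249, 211]
scene tub 0.89 [182, 114, 212, 152]
scene tub 0.63 [254, 198, 268, 208]
scene tub 0.62 [237, 196, 249, 213]
scene call_box 0.92 [258, 244, 307, 288]
scene call_box 0.85 [306, 286, 354, 342]
scene call_key_top 0.54 [323, 306, 331, 315]
scene tray_cassette_1 0.56 [254, 197, 268, 207]
scene tray_cassette_1 0.53 [222, 174, 234, 188]
side block_tray 0.8 [215, 181, 269, 213]
side block_tray 0.73 [268, 217, 309, 249]
side tub 0.91 [173, 153, 202, 181]
side call_box 0.86 [321, 244, 360, 276]
side call_box 0.82 [268, 218, 307, 250]
side call_key_top 0.59 [253, 203, 259, 202]
side tray_cassette_1 0.53 [231, 194, 239, 201]
side tray_cassette_1 0.49 [222, 188, 234, 196]
side tray_cassette_1 0.46 [252, 200, 259, 204]
side tray_cassette_1 0.39 [244, 193, 255, 199]
side tray_cassette_1 0.21 [267, 217, 310, 251]
```

View pics/scene0.png

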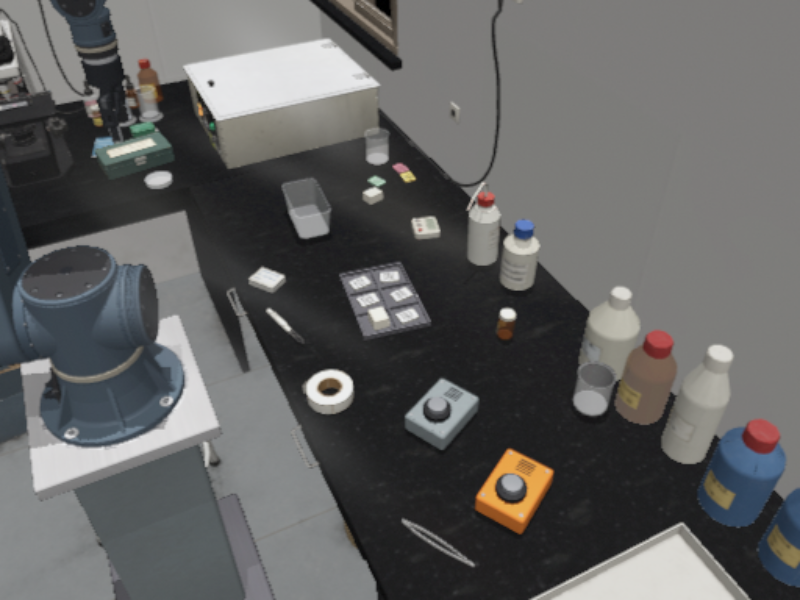

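View pics/side0.png

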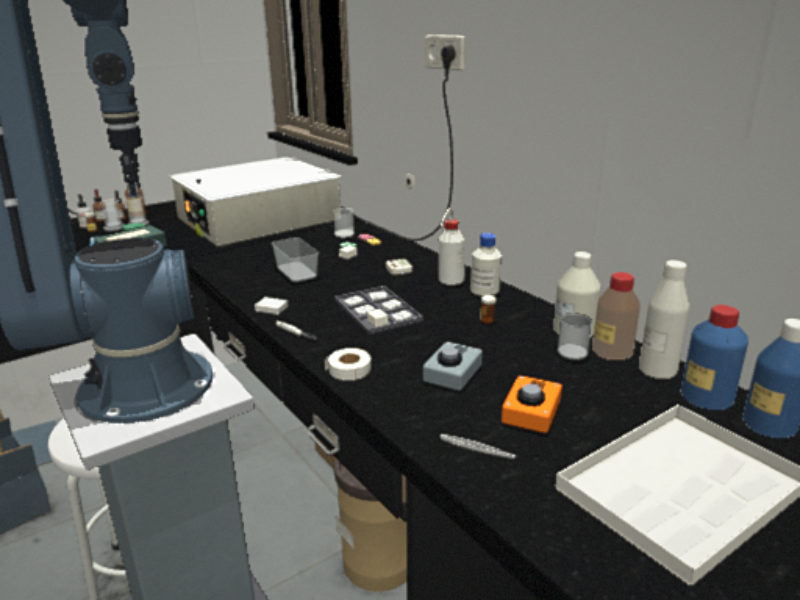

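```bash
python3 - <<'E'
import pickle,cv2
F=pickle.load(open('F0.pkl','rb'))
im=F['scene']['pixels'][100:350,165:365,::-1]
cv2.imwrite('pics/crop0.png',cv2.resize(im[50:130,30:130],(800,600),interpolation=cv2.INTER_CUBIC))
cv2.imwrite('pics/crop1.png',cv2.resize(im[130:250,70:200],(650,600),interpolation=cv2.INTER_CUBIC))
E
```

```text
(no output)
```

View pics/crop0.png

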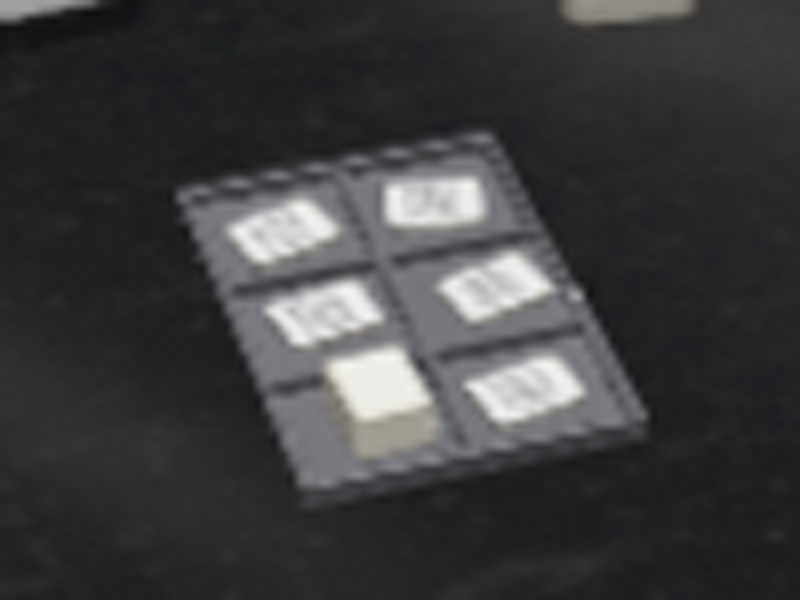

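View pics/crop1.png

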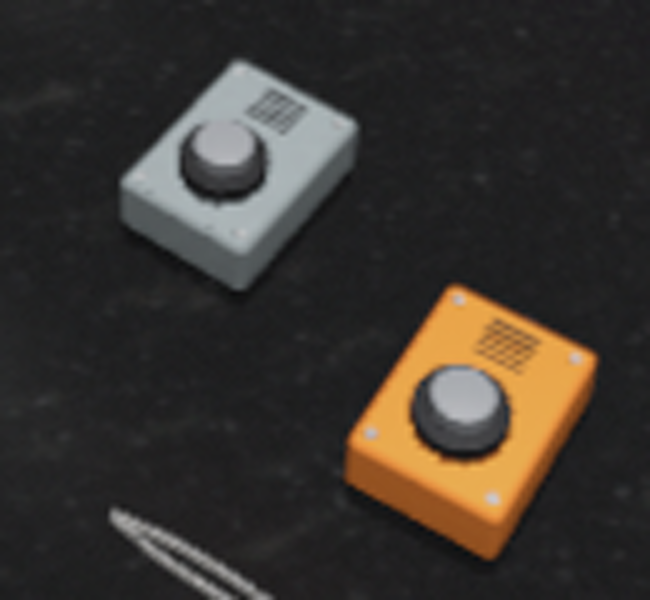

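The scene shows:
- **Tray:** around (245,192). The cream block is in its near-right bay, with its top at about (242.5,201). It is clearly thicker than the five white cassettes. The other wax block lies on the bench at about (239,125) and is not meant.
- **Call boxes:** the grey one is at (282,265) with its button top at about (280,258.5). The orange one at (330,313) is not meant.
- **Tub:** at (196,133).

```bash
cat > h.py <<'E'
import numpy as np
def ray(f,u,v,z):
    R=np.array(f['R']);t=np.array(f['t']);c=-R.T@t
    d=R.T@np.array([(u-f['cx'])/f['fx'],(v-f['cy'])/f['fy'],1]);return c+d*(z-c[2])/d[2]
def dep(f,u,v):
    D=f['depth'][int(round(v)),int(round(u))];R=np.array(f['R'])
    return R.T@(np.array([(u-f['cx'])/f['fx'],(v-f['cy'])/f['fy'],1])*D-np.array(f['t']))
def cloud(f):
    D=f['depth'].astype(float);v,u=np.mgrid[:384,:512]
    P=np.stack([(u-f['cx'])/f['fx']*D,(v-f['cy'])/f['fy']*D,D],-1)-np.array(f['t'])
    return P@np.array(f['R'])
E
python3 - <<'E'
from h import *
import pickle,cv2
np.set_printoptions(precision=1,suppress=True)
F=pickle.load(open('F0.pkl','rb'));f=F['scene']
for n,u,v,z in(('block',242.5,201,26),('key',280,258.5,60),('orange',330,312,60),('bench',215,250,0)):
    print(n,ray(f,u,v,z),dep(f,u,v))
for z in (12,):
  for u,v in((218,175),(256.5,168.5),(276,206.5),(233,215.5)): print('traycorner',ray(f,u,v,z))
im=f['pixels'][105:160,172:222,::-1]
cv2.imwrite('pics/tub0.png',cv2.resize(im,(545,600),interpolation=cv2.INTER_CUBIC))
s=F['side'];im=s['pixels'][145:190,165:210,::-1]
cv2.imwrite('pics/tub1.png',cv2.resize(im,(600,600),interpolation=cv2.INTER_CUBIC))
P=cloud(f);
B=P[190:220,232:255].reshape(-1,3);m=(B[:,2]>20)&(B[:,2]<34);print('block cloud',m.sum(),B[m].mean(0),np.median(B[m],0))
B=P[244:290,256:308].reshape(-1,3);m=(B[:,2]>30)&(B[:,2]<46);print('box top',m.sum(),B[m].mean(0));m=(B[:,2]>50);print('key',m.sum(),B[m].mean(0),B[m].max(0))
m=(B[:,2]>57);print('key',m.sum(),B[m].mean(0))
B=P[110:155,178:216].reshape(-1,3);m=(B[:,2]>55)&(B[:,2]<80);print('tub',m.sum(),B[m].mean(0),B[m].min(0),B[m].max(0))
E
```

```text
block [501.2 -52.   26. ] [501.8 -50.8  24.8]
key [ 481.5 -328.8   60. ] [ 482.4 -327.3   57.9]
orange [ 509.  -520.8   60. ] [ 510.4 -519.2   57. ]
bench [ 358.6 -176.6    0. ] [ 359.7 -173.1   -4.1]
traycorner [487.8 114.5  12. ]
traycorner [617.3  88.8  12. ]
traycorner [ 588.6 -106.1   12. ]
traycorner [455.  -83.8  12. ]
block cloud 92 [498.1 -49.7  24.2] [497.7 -50.3  24.4]
box top 792 [ 492.9 -324.7   37. ]
key 159 [ 443.2 -388.1  136.5] [ 502.  -304.2  964.6]
key 93 [ 421.  -428.2  196. ]
tub 194 [500.8 350.8  62.9] [449.9 265.6  55.2] [543.4 428.5  71.4]
```

View pics/tub0.png

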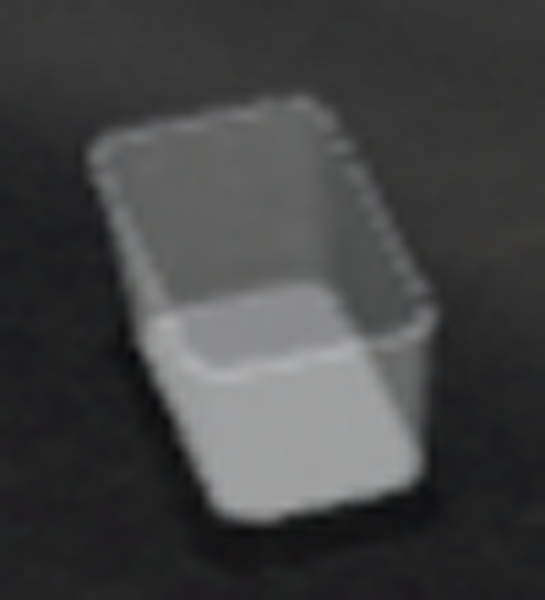

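View pics/tub1.png

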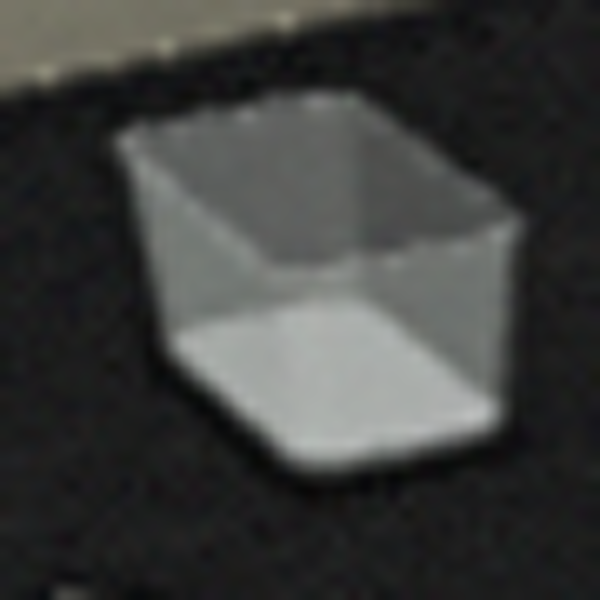

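```bash
python3 - <<'E'
from h import *
import pickle
from plant import get_obs
from scipy.spatial.transform import Rotation as Ro
np.set_printoptions(precision=2,suppress=True)
F=pickle.load(open('F0.pkl','rb'))
c=[(92,150),(318,97),(437,318),(200,378)]
P=[ray(F['scene'],172+u/10.9-.5,105+v/10.9-.5,69) for u,v in c];print(np.array(P),np.mean(P,0))
c=[(118,135),(358,92),(522,220),(275,268)]
P=[ray(F['side'],165+u/13.33-.5,145+v/13.33-.5,69) for u,v in c];print(np.array(P),np.mean(P,0))
R=Ro.from_quat(get_obs()['tcp_rot']).as_matrix();print(R)
E
```

```text
[[464.65 417.05  69.  ]
 [544.91 414.54  69.  ]
 [531.46 270.75  69.  ]
 [451.76 272.92  69.  ]] [498.2  343.82  69.  ]
[[470.66 420.51  69.  ]
 [551.6  409.99  69.  ]
 [535.59 271.32  69.  ]
 [456.25 281.13  69.  ]] [503.52 345.74  69.  ]
[[ 0.95 -0.    0.3 ]
 [-0.3  -0.    0.95]
 [ 0.   -1.   -0.  ]]
```

>>> drive_tool --pt "0.7 0 -0.6 0 -1" --pt "0.7 0 -0.6 0 -1" --pt "0.7 0 -0.6 0 -1" --pt "0.7 0 -0.6 0 -1" --pt "0.7 0 -0.6 0 -1" --pt "0.7 0 -0.6 0 -1" --pt "0 0 0 0 -1"

```text
clock: 1.58
ee_pos: [307.1, 261.1, 248.3]
tcp_rot: [-0.699, 0.105, -0.106, 0.7]
ft_force: [-0.6, 0.5, -0.3]
gripper_width: -0.003
```

```bash
cat > st.py <<'E'
from h import *
import sys
from plant import get_obs,env
from scipy.spatial.transform import Rotation as Ro
np.set_printoptions(precision=3,suppress=True)
o=get_obs();R=Ro.from_quat(o['tcp_rot']).as_matrix()
print(o['clock'],o['ee_pos'],o['joint_pos'],o['gripper_width'],env.tip_extent,o['ft_force']);print(R)
if len(sys.argv)>3: print('units',R.T@(np.array([float(a) for a in sys.argv[1:4]])-o['ee_pos'])/50)
E
python3 st.py 500 -51 248
```

```text
1.575 [307.136 261.15  248.264] [ 0.705  0.027 -0.266  1.275 -0.     1.005] -0.0028886303212758186 17.0 [-0.611  0.479 -0.316]
[[ 0.955  0.002  0.295]
 [-0.295  0.001  0.955]
 [ 0.002 -1.     0.002]]
units [ 5.529  0.004 -4.825]
```

>>> drive_tool --pt "0.7 0 -0.6 0 -1" --pt "0.7 0 -0.6 0 -1" --pt "0.7 0 -0.6 0 -1" --pt "0.7 0 -0.6 0 -1" --pt "0.7 0 -0.6 0 -1" --pt "0.7 0 -0.6 0 -1" --pt "0.7 0 -0.6 0 -1" --pt "0.6 0 -0.6 0 -1" --pt "0 0 0 0 -1"

```text
clock: 2.7
ee_pos: [507.6, -51.7, 248.2]
tcp_rot: [-0.697, 0.101, -0.105, 0.702]
ft_force: [-0.2, -0.0, 0.2]
gripper_width: -0.003
```

```bash
python3 st.py 500 -51 248; python3 - <<'E'
from h import *
from plant import get_obs,eyes
import cv2
f=eyes.grab_frame('wrist')
cv2.imwrite('pics/wrist1.png',cv2.resize(f['pixels'][:,:,::-1],(800,600)))
import pickle;pickle.dump(f,open('W1.pkl','wb'))
for q in('bare_block','tray_cassette_1','block_tray'):
  for d in eyes.search_frame('wrist',q)[:6]:
    b=d['box'];print(q,round(d['p'],2),[round(b[0]*512),round(b[1]*384),round(b[2]*512),round(b[3]*384)])
E
```

```text
2.7 [507.584 -51.7   248.193] [-0.105  0.209 -0.053  1.304  0.007  0.187] -0.0032046112486697332 17.0 [-0.243 -0.015  0.234]
[[ 0.958  0.006  0.288]
 [-0.288  0.006  0.958]
 [ 0.004 -1.     0.007]]
units [-0.149  0.003 -0.03 ]
bare_block 0.65 [238, 136, 274, 171]
tray_cassette_1 0.9 [348, 171, 375, 201]
tray_cassette_1 0.88 [298, 123, 327, 164]
tray_cassette_1 0.66 [348, 114, 374, 151]
tray_cassette_1 0.58 [296, 178, 326, 213]
tray_cassette_1 0.57 [244, 182, 271, 218]
block_tray 0.63 [222, 103, 394, 229]
```

View pics/wrist1.png

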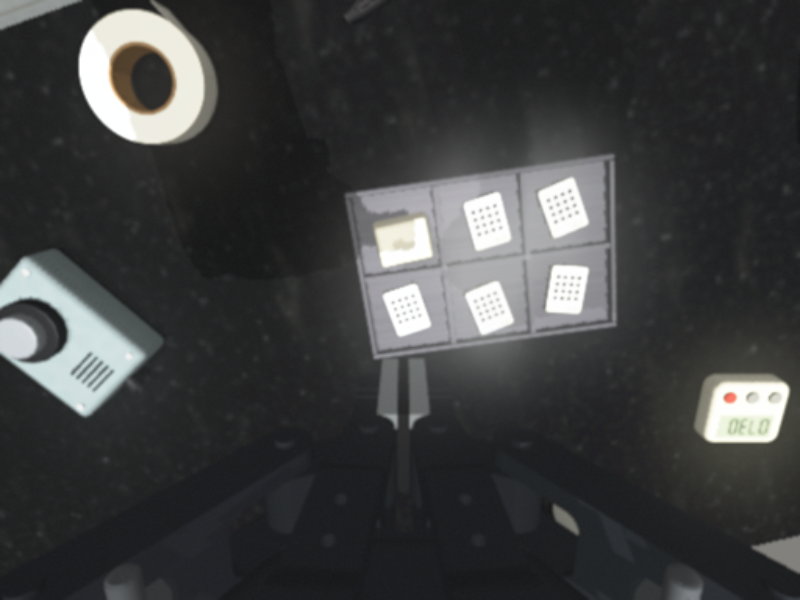

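The wrist view shows the tray at (222..394, 103..229). The cream block is in its upper-left bay with its centre at about (258,154), and the five other bays hold white cassettes. The grey box's button is at (12,215).

```bash
python3 - <<'E'
from h import *
import pickle
f=pickle.load(open('W1.pkl','rb'))
print(ray(f,257,154,26),dep(f,257,154))
P=cloud(f)[130:175,232:280].reshape(-1,3);m=(P[:,2]>20)&(P[:,2]<32);print(m.sum(),np.median(P[m],0),P[m].mean(0),P[m].min(0),P[m].max(0))
print('key',ray(f,12,215,60))
for u,v in((361,186),(312,144),(361,132),(311,196),(258,200)):print(ray(f,u,v,10))
P=cloud(f);print('max z nearby',P[60:240,150:420,2].max())
E
python3 st.py 501 -51 72
```

```text
[499.10061983 -48.85341668  26.        ] [499.28956359 -48.90569865  24.97386223]
889 [500.00281608 -48.61630555  26.11806137] [500.15710289 -48.70302501  25.88114036] [484.41398851 -69.43825689  20.11767911] [517.25981117 -28.65495139  28.38003932]
key [ 479.8373686  -323.78134988   60.        ]
[578.08526883  62.54425107  10.        ]
[509.4872236   16.58532428  10.        ]
[512.43692163  75.37275562  10.        ]
[ 5.72754618e+02 -1.98458976e-01  1.00000000e+01]
[558.51083769 -65.40066983  10.        ]
max z nearby 373.53110824143295
2.9 [505.861 -49.292 248.708] [-0.101  0.206 -0.056  1.304  0.007  0.188] -0.001312147403873596 17.0 [0.015 0.277 0.119]
[[ 0.959  0.006  0.285]
 [-0.285  0.006  0.959]
 [ 0.004 -1.     0.008]]
units [-0.097  3.533 -0.088]
```

>>> drive_tool --pt "-0.1 0.6 0 0 -1" --pt "0 0.6 0 0 -1" --pt "0 0.6 0 0 -1" --pt "0 0.6 0 0 -1" --pt "0 0.5 0 0 -1" --pt "0 0.3 0 0 -1" --pt "0 0 0 0 -1"

```text
clock: 3.78
ee_pos: [500.2, -37.6, 87.0]
tcp_rot: [-0.697, 0.094, -0.101, 0.703]
ft_force: [0.3, 0.7, 0.2]
gripper_width: 0.004
```

```bash
python3 st.py 500 -49 66
```

```text
3.775 [500.181 -37.628  87.021] [-0.08   0.303 -0.365  0.893  0.008  0.197] 0.0035527627694329077 17.0 [0.341 0.663 0.207]
[[ 0.962  0.01   0.273]
 [-0.273  0.007  0.962]
 [ 0.008 -1.     0.01 ]]
units [ 0.055  0.419 -0.224]
```

>>> drive_tool --pt "0.1 0 -0.25 0 -1" --pt "0 0.3 0 0 -1" --pt "0 0.15 0 0 -1" --pt "0 0 0 0 -1"

```text
clock: 4.28
ee_pos: [502.9, -51.1, 65.0]
tcp_rot: [-0.697, 0.093, -0.101, 0.704]
ft_force: [0.4, 0.0, -0.8]
gripper_width: -0.001
```

```bash
python3 st.py 500 -49 66; python3 - <<'E'
from plant import eyes
import cv2
f=eyes.grab_frame('wrist')
cv2.imwrite('pics/wrist2.png',cv2.resize(f['pixels'][:,:,::-1],(800,600)))
E
```

```text
4.275 [502.876 -51.145  64.953] [-0.106  0.331 -0.39   0.837  0.008  0.169] -0.0013859728618244359 17.0 [ 0.433  0.031 -0.769]
[[ 0.962  0.013  0.272]
 [-0.272  0.007  0.962]
 [ 0.011 -1.     0.01 ]]
units [-0.067 -0.021  0.026]
```

View pics/wrist2.png

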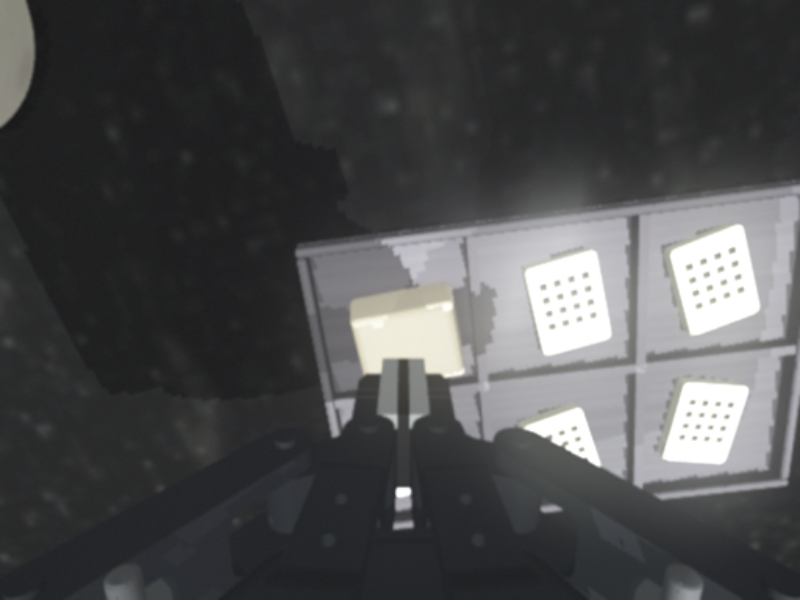

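The closed fingertips at (403,365) stand over the block. Next is the dwell.

>>> drive_tool --pt "0 0 0 0 -1" --pt "0 0 0 0 -1" --pt "0 0 0 0 -1" --pt "0 0 0 0 -1" --pt "0 0 0 0 -1" --pt "0 0 0 0 -1" --pt "0 0 0 0 -1" --pt "0 0 0 0 -1" --pt "0 0 0 0 -1" --pt "0 0 0 0 -1"

```text
clock: 5.58
ee_pos: [503.4, -51.1, 65.9]
tcp_rot: [-0.697, 0.092, -0.102, 0.704]
ft_force: [1.6, 0.0, -0.0]
gripper_width: -0.0
```

```bash
python3 st.py 501 345 200
```

```text
5.575 [503.434 -51.072  65.868] [-0.106  0.33  -0.389  0.838  0.008  0.169] -0.00022795484533885024 17.0 [ 1.585  0.021 -0.037]
[[ 0.962  0.015  0.272]
 [-0.272  0.007  0.962]
 [ 0.012 -1.     0.011]]
units [-2.167 -2.628  7.638]
```

Rise to about 200 mm, then cross to the tub.

>>> drive_tool --pt "0 -0.6 0 0 -1" --pt "0 -0.6 0 0 -1" --pt "0 -0.6 0 0 -1" --pt "0 -0.6 0 0 -1" --pt "0 -0.3 0 0 -1" --pt "-0.2 0 0.6 0 -1" --pt "-0.2 0 0.7 0 -1" --pt "-0.2 0 0.7 0 -1" --pt "-0.2 0 0.7 0 -1" --pt "-0.2 0 0.7 0 -1" --pt "-0.2 0 0.7 0 -1" --pt "-0.2 0 0.7 0 -1" --pt "-0.2 0 0.7 0 -1" --pt "-0.2 0 0.7 0 -1" --pt "-0.2 0 0.7 0 -1" --pt "0 0 0 0 -1"

```text
clock: 7.58
ee_pos: [499.0, 318.3, 207.7]
tcp_rot: [-0.697, 0.093, -0.103, 0.704]
ft_force: [-0.2, 0.2, 0.0]
gripper_width: -0.002
```

```bash
python3 st.py 500 345 200;python3 - <<'E'
from plant import eyes
import cv2,pickle
f=eyes.grab_frame('wrist');pickle.dump(f,open('W3.pkl','wb'))
cv2.imwrite('pics/wrist3.png',cv2.resize(f['pixels'][:,:,::-1],(800,600)))
print(eyes.search_frame('wrist','tub')[:2])
E
```

```text
7.575 [498.992 318.278 207.711] [ 0.569  0.355  0.049  1.248 -0.003  0.847] -0.0017386433608199982 17.0 [-0.198  0.231  0.019]
[[ 0.962  0.016  0.274]
 [-0.274  0.007  0.962]
 [ 0.013 -1.     0.011]]
units [-0.129  0.158  0.518]
[]
```

View pics/wrist3.png

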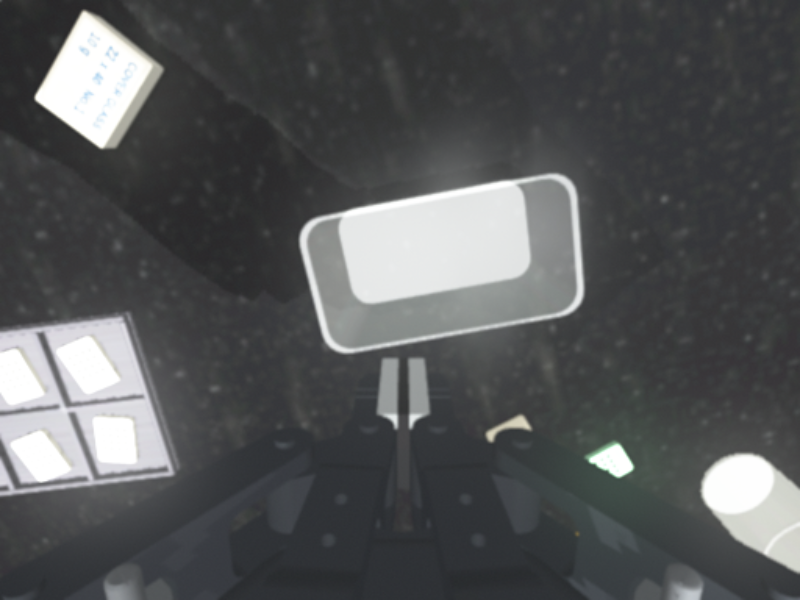

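The wrist view shows the tub rim with corners near (302,222), (575,173), (583,310) and (333,352).

```bash
python3 - <<'E'
from h import *
import pickle
f=pickle.load(open('W3.pkl','rb'))
P=[ray(f,u/1.5625,v/1.5625,69) for u,v in((300,218),(577,170),(584,308),(330,354))];print(np.array(P),np.mean(P,0))
E
python3 st.py 498 346 113
```

```text
[[448.84061538 275.01393328  69.        ]
 [465.43212317 426.12576961  69.        ]
 [544.39830888 416.96820179  69.        ]
 [530.93256107 264.79487659  69.        ]] [497.40090213 345.72569532  69.        ]
7.675 [498.953 316.115 207.844] [ 0.566  0.354  0.047  1.248 -0.003  0.846] -0.001094917106434847 17.0 [ 0.316 -0.139 -0.   ]
[[ 0.961  0.016  0.276]
 [-0.276  0.006  0.961]
 [ 0.013 -1.     0.01 ]]
units [-0.208  1.9    0.55 ]
```

>>> drive_tool --pt "-0.2 0 0.55 0 -1" --pt "0 0.5 0 0 -1" --pt "0 0.5 0 0 -1" --pt "0 0.5 0 0 -1" --pt "0 0.3 0 0 -1" --pt "0 0 0 0 -1"

```text
clock: 8.43
ee_pos: [499.7, 339.5, 117.2]
tcp_rot: [-0.697, 0.095, -0.107, 0.703]
ft_force: [-0.3, 0.5, -0.2]
gripper_width: 0.004
```

```bash
python3 st.py 498 346 113
```

```text
8.425 [499.737 339.483 117.21 ] [ 0.599  0.429 -0.076  1.049 -0.005  0.886] 0.00365676411188385 17.0 [-0.258  0.54  -0.211]
[[ 0.959  0.017  0.283]
 [-0.283  0.005  0.959]
 [ 0.015 -1.     0.01 ]]
units [-0.071  0.084  0.114]
```

>>> drive_tool --pt "-0.1 0.1 0.1 0 -1" --pt "0 0 0 0 -1" --pt "0 0 0 0 -1" --pt "0 0 0 0 -1" --pt "0 0 0 0 -1" --pt "0 0 0 0 -1" --pt "0 0 0 0 -1" --pt "0 0 0 0 -1" --pt "0 0 0 0 -1" --pt "0 0 0 0 -1" --pt "0 0 0 0 -1"

```text
clock: 9.8
ee_pos: [497.6, 346.7, 114.9]
tcp_rot: [-0.696, 0.094, -0.108, 0.704]
ft_force: [-0.5, -0.6, 0.5]
gripper_width: -0.001
```

```bash
python3 st.py 480 -325 200
```

```text
9.8 [497.558 346.722 114.873] [ 0.611  0.432 -0.079  1.039 -0.005  0.898] -0.0006705876154582719 17.0 [-0.479 -0.58   0.543]
[[ 0.959  0.02   0.283]
 [-0.283  0.008  0.959]
 [ 0.017 -1.     0.013]]
units [  3.496  -1.813 -12.962]
```

>>> drive_tool --pt "0 -0.6 0 0 -1" --pt "0 -0.6 0 0 -1" --pt "0 -0.6 0 0 -1" --pt "0 -0.2 0 0 -1" --pt "0.2 0 -0.7 0 -1" --pt "0.2 0 -0.7 0 -1" --pt "0.2 0 -0.7 0 -1" --pt "0.2 0 -0.7 0 -1" --pt "0.2 0 -0.7 0 -1" --pt "0.2 0 -0.7 0 -1" --pt "0.2 0 -0.7 0 -1" --pt "0.2 0 -0.7 0 -1" --pt "0.2 0 -0.7 0 -1" --pt "0.2 0 -0.7 0 -1" --pt "0.2 0 -0.7 0 -1" --pt "0.2 0 -0.7 0 -1" --pt "0.2 0 -0.7 0 -1" --pt "0.2 0 -0.7 0 -1" --pt "0 0 0 0 -1"

```text
clock: 12.18
ee_pos: [486.7, -179.6, 201.3]
tcp_rot: [-0.698, 0.098, -0.102, 0.702]
ft_force: [0.1, 0.3, -0.2]
gripper_width: -0.001
```

```bash
python3 st.py 480 -325 200
```

```text
12.175 [ 486.723 -179.561  201.267] [-0.358  0.245 -0.127  1.195  0.008 -0.073] -0.0014340851830016872 17.0 [ 0.113  0.289 -0.172]
[[ 0.96   0.006  0.281]
 [-0.281  0.006  0.96 ]
 [ 0.005 -1.     0.008]]
units [ 0.689  0.007 -2.829]
```

>>> drive_tool --pt "0.2 0 -0.7 0 -1" --pt "0.2 0 -0.7 0 -1" --pt "0.15 0 -0.7 0 -1" --pt "0.15 0 -0.6 0 -1" --pt "0 0 0 0 -1"

```text
clock: 12.8
ee_pos: [481.9, -318.4, 196.8]
tcp_rot: [-0.696, 0.099, -0.1, 0.704]
ft_force: [-0.1, 0.1, -0.6]
gripper_width: -0.002
```

```bash
python3 - <<'E'
from plant import eyes
import cv2,pickle
f=eyes.grab_frame('wrist');pickle.dump(f,open('W4.pkl','wb'))
cv2.imwrite('pics/wrist4.png',cv2.resize(f['pixels'][:,:,::-1],(800,600)))
E
python3 st.py 480 -325 100
```

```text
12.85 [ 481.896 -317.36   196.825] [-0.588  0.35   0.013  1.238  0.01  -0.306] -0.003486176730344106 17.0 [-0.038  0.703 -0.532]
[[ 0.961  0.003  0.278]
 [-0.278  0.011  0.961]
 [-0.001 -1.     0.011]]
units [ 0.007  1.935 -0.178]
```

View pics/wrist4.png

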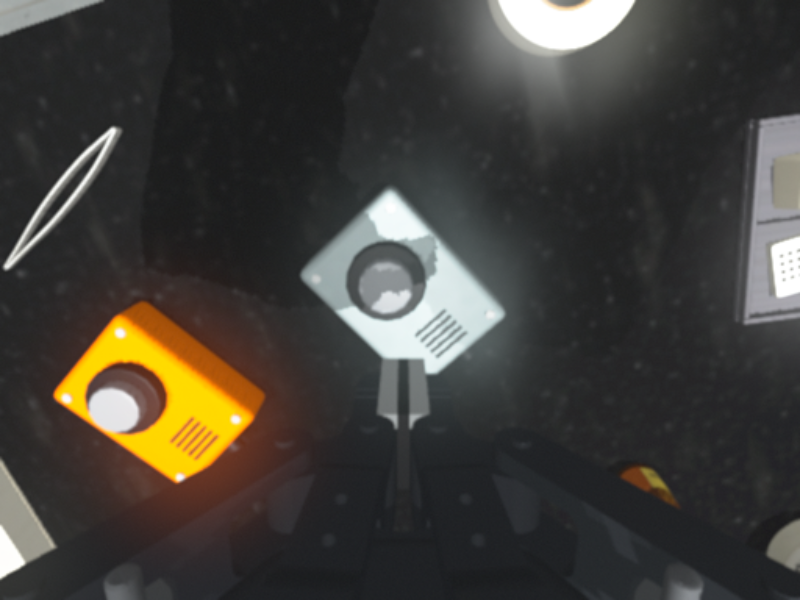

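The grey box is in front, with its button cap centred near (386,287) in the 800-pixel view. The orange box is off at (125,400).

```bash
python3 - <<'E'
from h import *
import pickle
f=pickle.load(open('W4.pkl','rb'))
print(dep(f,247,184),ray(f,247,184,60))
P=cloud(f)[160:200,225:270].reshape(-1,3);
for a,b in((48,54),(54,58),(58,62),(62,70)):
  m=(P[:,2]>a)&(P[:,2]<b);print(a,m.sum(),P[m].mean(0))
m=(P[:,2]>54)&(P[:,2]<70);print(np.ptp(P[m],axis=0),P[m].min(0),P[m].max(0))
E
python3 st.py 482 -324 100
```

```text
[ 480.55666269 -326.95644285   60.77360459] [ 480.76611953 -327.03888259   60.        ]
48 735 [ 475.92554376 -325.24253656   51.13076579]
54 38 [ 468.88177719 -325.13886224   56.26428215]
58 832 [ 479.82871814 -327.55983383   60.83351487]
62 77 [ 480.44914505 -327.83897765   62.3316397 ]
[31.43020254 31.1515569   9.18780208] [ 464.68560889 -343.5574782    54.10130349] [ 496.11581143 -312.4059213    63.28910557]
12.85 [ 481.896 -317.36   196.825] [-0.588  0.35   0.013  1.238  0.01  -0.306] -0.003486176730344106 17.0 [-0.038  0.703 -0.532]
[[ 0.961  0.003  0.278]
 [-0.278  0.011  0.961]
 [-0.001 -1.     0.011]]
units [ 0.04   1.935 -0.148]
```

>>> drive_tool --pt "0.05 0 -0.2 0 -1" --pt "0 0.5 0 0 -1" --pt "0 0.5 0 0 -1" --pt "0 0.5 0 0 -1" --pt "0 0.4 0 0 -1" --pt "0 0 0 0 -1"

```text
clock: 13.6
ee_pos: [483.2, -322.7, 99.6]
tcp_rot: [-0.696, 0.096, -0.098, 0.704]
ft_force: [-0.3, 0.2, 0.9]
gripper_width: -0.002
```

```bash
python3 st.py 480.5 -327.5 78
```

```text
13.6 [ 483.176 -322.704   99.579] [-0.594  0.42  -0.14   1.014  0.011 -0.319] -0.0018879452541474859 17.0 [-0.297  0.193  0.911]
[[ 0.962  0.003  0.272]
 [-0.272  0.011  0.962]
 [ 0.    -1.     0.011]]
units [-0.026  0.43  -0.112]
```

>>> drive_tool --pt "0 0 -0.1 0 -1" --pt "0 0.25 0 0 -1" --pt "0 0.1 0 0 -1" --pt "0 0 0 0 -1"

```text
clock: 14.1
ee_pos: [483.0, -327.9, 83.2]
tcp_rot: [-0.697, 0.095, -0.098, 0.704]
ft_force: [-0.6, -1.1, -0.4]
gripper_width: 0.001
```

```bash
python3 st.py 480.5 -327.5 72
```

```text
14.1 [ 483.043 -327.928   83.219] [-0.602  0.437 -0.16   0.974  0.011 -0.328] 0.0005329495403850975 17.0 [-0.641 -1.061 -0.406]
[[ 0.963  0.006  0.271]
 [-0.271  0.009  0.963]
 [ 0.003 -1.     0.01 ]]
units [-0.052  0.224 -0.008]
```

Now press in small steps and watch the force.

>>> drive_tool --pt "0 0.1 0 0 -1" --pt "0 0.1 0 0 -1" --pt "0 0 0 0 -1"

```text
clock: 14.48
ee_pos: [483.3, -328.1, 73.2]
tcp_rot: [-0.697, 0.095, -0.099, 0.704]
ft_force: [-1.0, 0.2, 3.7]
gripper_width: -0.0
```

>>> drive_tool --pt "0 0.06 0 0 -1" --pt "0 0 0 0 -1"

```text
clock: 14.72
ee_pos: [483.4, -328.2, 72.2]
tcp_rot: [-0.697, 0.094, -0.099, 0.703]
ft_force: [-2.0, 0.7, 4.1]
gripper_width: 0.0
```

>>> drive_tool --pt "0 0.08 0 0 -1" --pt "0 0.04 0 0 -1"

```text
clock: 14.98
ee_pos: [483.5, -328.2, 71.7]
tcp_rot: [-0.698, 0.093, -0.1, 0.703]
ft_force: [-7.8, 4.6, 23.3]
gripper_width: 0.0
```

The force jumped to 23 N, so the button is against its stop and fully down. Rise.

>>> drive_tool --pt "0 -0.3 0 0 -1" --pt "0 -0.5 0 0 -1" --pt "0 -0.6 0 0 -1" --pt "0 -0.6 0 0 -1" --pt "0 -0.5 0 0 -1" --pt "0 0 0 0 -1" --pt "0 0 0 0 -1"

```text
clock: 15.85
ee_pos: [481.8, -328.4, 199.6]
tcp_rot: [-0.698, 0.093, -0.1, 0.703]
ft_force: [-0.4, -0.4, -0.7]
gripper_width: 0.0
```

```bash
python3 - <<'E'
from plant import eyes,get_obs
from h import *
import cv2,pickle
w=eyes.grab_frame('wrist');f=eyes.grab_frame('scene')
cv2.imwrite('pics/scene5.png',cv2.resize(f['pixels'][:,:,::-1],(800,600)))
P=cloud(w).reshape(-1,3);m=(np.hypot(P[:,0]-480.5,P[:,1]+327.5)<12)&(P[:,2]<75)&(P[:,2]>40);print('key top',m.sum(),np.median(P[m],0))
F0=pickle.load(open('F0.pkl','rb'))['scene']
d=np.abs(f['pixels'].astype(int)-F0['pixels']).max(2)
print('diff tray',d[162:222,215:276].max(),'tub',d[112:154,180:214].max())
o=get_obs();print(o['ee_pos'],o['ft_force'],o['clock'])
E
```

```text
key top 534 [ 480.35118488 -327.43590713   61.11463826]
diff tray 131 tub 29
[ 481.6954093  -328.33623639  199.43612677] [ 0.10579857  0.06624639 -0.12905603] 15.95
```

View pics/scene5.png

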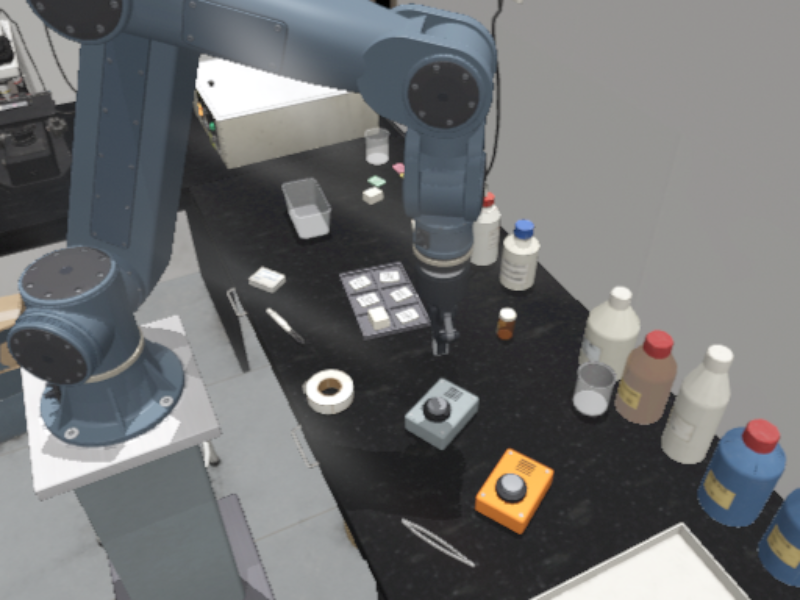

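Tray, block and tub sit where they did (block (378,317), tub (307,208) in the enlarged view), and the button is back at 61 mm. The pixel difference of 131 around the tray has not been traced. The gripper now hangs close to that crop and may reach into it or light it. No contact force was felt near the tray.

```bash
python3 -c "
from plant import env
print(env.close_job())"
```

```text
the job is handed in; nothing more can be done
None
```

The job is handed in at about 16 s of the 61 s allowed; no verdict was reported.

- **Block:** I pointed at the bare wax block in the tray's near-right bay for about 1.3 s. The fingertips were about 23 mm above it and 4 mm off its measured middle.
- **Tub:** I pointed at the middle of the tub for about 1.3 s, with the fingertips about 29 mm above the rim and about 1 mm off the measured middle.
- **Call box:** I pressed the grey box's button until the force jumped to 23 N against its stop, then rose clear. I left the orange box alone.

**Last checks:**
- The button top read 61 mm after the press, the same as before it.
- The wrist force was back to about zero, and the gripper stood about 120 mm clear above the box.
- In the last scene picture the tub, block and cassettes look unmoved to the eye.
- The automatic picture comparison was small for the tub (29 of 255) but showed a difference of up to 131 at the tray. I put this down to the arm or its light near that part of the picture, but did not look into it further.

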